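# Raking-light check of resin-mounted specimens

## Task

Set the three resin specimen mounts, polished face up, into the three wells of the viewing tray, one in each, in any order. Then draw the pen torch up out of its stand and finish while still holding it in the gripper over the tray: lens end down, leaning about 40 degrees away from upright towards any side, pointing at the middle mount from about 10 cm away and touching nothing but the fingers. Leave the jar, dish, controller and spray can where they are.

Things in the scene. Friction and masses are not known exactly. Their poses are not given: they have to be found in the camera images.
- mount_black: specimen mount: black resin cylinder, 30 mm diameter, 28 mm high, with a small grey metal piece showing in its polished upper face; about 45 g, stands loose on the bench at the robot's left; origin at the centre of its underside, z up
- mount_red: specimen mount: red resin cylinder, 30 mm diameter, 28 mm high, with a small grey metal piece showing in its polished upper face; about 45 g, stands loose on the bench at the robot's left; origin at the centre of its underside, z up
- mount_green: specimen mount: green resin cylinder, 30 mm diameter, 28 mm high, with a small grey metal piece showing in its polished upper face; about 45 g, stands loose on the bench at the robot's left; origin at the centre of its underside, z up
- tray: viewing tray: teal plate fixed to the bench, 80 mm (x) by 190 mm (y) by 8 mm thick, with a row of three round wells 56 mm apart along its y axis; origin at the centre of its underside; its place and yaw differ from run to run
- tray_hole0 (a point): centre of the mouth of the first round well, at the tray's upper face (8 mm above the bench). Well with a white floor, 40 mm diameter, 4 mm deep, so its floor is 4 mm above the bench; this one lies 56 mm to the tray's -y
- tray_hole1 (a point): centre of the mouth of the middle round well, at the tray's upper face (8 mm above the bench). Well with a white floor, 40 mm diameter, 4 mm deep, so its floor is 4 mm above the bench
- tray_hole2 (a point): centre of the mouth of the third round well, at the tray's upper face (8 mm above the bench). Well with a white floor, 40 mm diameter, 4 mm deep, so its floor is 4 mm above the bench; this one lies 56 mm to the tray's +y
- spot (a point): where the torch is to point: the centre of the upper face of a mount seated in the middle well (32 mm above the bench)
- stand: torch stand: white block 70 x 70 x 70 mm fixed to the bench at the robot's right, with one round upright hole, 30 mm diameter, 60 mm deep, in the middle of its top; origin at the centre of its underside
- torch: pen torch, 150 mm long, 120 g or so: dark grey head 26 mm diameter for the first 30 mm, then blue barrel 22 mm diameter up to the tail at 150 mm. It stands loosely, lens down, in the hole of the stand (10 mm above the bench), so 90 mm of barrel stand clear above the block. Origin at the centre of the lens face; z axis runs from the lens to the tail, so the torch points along its -z
- jar: bystander, leave alone: closed jar, 60 mm diameter, 100 mm high, at the robot's right; origin at the centre of its underside
- dish: bystander, leave alone: closed glass dish, 90 mm diameter, 22 mm high, beyond the tray; origin at the centre of its underside
- controller: bystander, leave alone: black stage controller, 75 x 110 x 30 mm with three white knobs 16 mm high on top, beyond the mounts; origin at the centre of its underside
- can: bystander, leave alone: red spray can, 54 mm diameter, 170 mm high, far left; origin at the centre of its underside
Not all that is in view belongs to the job. Of the things like the mount_green, leave any that is purple, white or yellow; of the rest the smaller one is meant.

How it is judged (in metres and radians):
On the way, in this order (a step that is already met when the one before it is completed fails the run):
1. the three mounts stand in the three wells, let go (((horizontal distance between mount_black and tray_hole0 below 0.007 m and height (world z) of mount_black below 0.0065 m and angle between mount_black's own z axis and vertical below 0.12 rad) or (horizontal distance between mount_red and tray_hole0 below 0.007 m and height (world z) of mount_red below 0.0065 m and angle between mount_red's own z axis and vertical below 0.12 rad) or (horizontal distance between mount_green and tray_hole0 below 0.007 m and height (world z) of mount_green below 0.0065 m and angle between mount_green's own z axis and vertical below 0.12 rad)) and ((horizontal distance between mount_black and tray_hole1 below 0.007 m and height (world z) of mount_black below 0.0065 m and angle between mount_black's own z axis and vertical below 0.12 rad) or (horizontal distance between mount_red and tray_hole1 below 0.007 m and height (world z) of mount_red below 0.0065 m and angle between mount_red's own z axis and vertical below 0.12 rad) or (horizontal distance between mount_green and tray_hole1 below 0.007 m and height (world z) of mount_green below 0.0065 m and angle between mount_green's own z axis and vertical below 0.12 rad)) and ((horizontal distance between mount_black and tray_hole2 below 0.007 m and height (world z) of mount_black below 0.0065 m and angle between mount_black's own z axis and vertical below 0.12 rad) or (horizontal distance between mount_red and tray_hole2 below 0.007 m and height (world z) of mount_red below 0.0065 m and angle between mount_red's own z axis and vertical below 0.12 rad) or (horizontal distance between mount_green and tray_hole2 below 0.007 m and height (world z) of mount_green below 0.0065 m and angle between mount_green's own z axis and vertical below 0.12 rad)) and contact force between the fingers and mount_black below 0.05 N and contact force between the fingers and mount_red below 0.05 N and contact force between the fingers and mount_green below 0.05 N), for 0.2 s.
2. the torch is drawn clear of its stand, held in the fingers (height (world z) of torch above 0.075 m and contact force between the fingers and torch above 1 N and contact force between torch and stand below 0.05 N), for 0.1 s.
At the end, for the whole second after the job is handed in: A mount sits flat in each well, let go (within 7 mm); the fingers hold the torch still, touching nothing else, lens down, 25 to 55 degrees from upright, its axis within 25 mm (in its x and y) of the middle mount's top centre, lens 50 to 160 mm short of it and 55 mm or more above the bench (all of step 1 and x of spot in the frame of torch between -0.025 and 0.025 m and y of spot in the frame of torch between -0.025 and 0.025 m and z of spot in the frame of torch between -0.16 and -0.05 m and angle between torch's own z axis and vertical between 0.44 and 0.96 rad and height (world z) of torch above 0.055 m and contact force between the fingers and torch above 1 N and linear speed of torch below 0.03 m/s and angular speed of torch below 0.2 rad/s and contact force between torch and stand below 0.05 N and contact force between torch and tray below 0.05 N and contact force between torch and jar below 0.05 N and contact force between torch and dish below 0.05 N and contact force between torch and controller below 0.05 N and contact force between torch and can below 0.05 N and contact force between torch and mount_black below 0.05 N and contact force between torch and mount_red below 0.05 N and contact force between torch and mount_green below 0.05 N); the arm keeps its last pose, push and grip.
It fails at once if the jar is shifted more than 30 mm or tipped (distance of jar from where it was at the start of the episode above 0.03 m or angle between jar's own z axis and vertical above 0.4 rad).
It fails at once if the dish is shifted more than 30 mm or tipped (distance of dish from where it was at the start of the episode above 0.03 m or angle between dish's own z axis and vertical above 0.4 rad).
It fails at once if the controller is shifted more than 30 mm or tipped (distance of controller from where it was at the start of the episode above 0.03 m or angle between controller's own z axis and vertical above 0.4 rad).
It fails at once if the can is shifted more than 30 mm or tipped (distance of can from where it was at the start of the episode above 0.03 m or angle between can's own z axis and vertical above 0.4 rad).
It also fails if it takes over 69 s, if anything falls off the work surface, if the arm or the gripper's body presses on something with over 40 N, if the wrist force passes 120 N, or if a joint passes its speed limit or range.

## Robot

A 7-joint arm with a two-finger parallel gripper is mounted at the origin on the work surface. World frame = base frame: x ahead of the robot, y to its left, z up, the work surface at z = 0. Lengths are in mm, angles in rad, forces in N, time in s.
With the tool pointing down it reaches from about 425 to 925 mm from the base axis. Payload 6.8 kg.
Tool frame: the origin (TCP) lies between the finger pads; the fingertips stand 25 mm ahead of it and the grasp point (between the pads) lies 6 mm ahead of it; x points along the fingers, y is the direction in which the jaws open and shut, and the axes are right-handed (so a half turn about x gives the same grasp; the last joint's range is limited). The gripper opens to 85 mm and grips with 20 to 120 N. Pads are 22 mm wide; open, the fingers measure 114 mm over their backs; the gripper's body (76 mm by 85 mm) begins 54 mm behind the grasp point. The pads swing forward as they close: fully open they stand 13 mm farther back than shut.
Start: joints at [-1.413, 0.477, 0.022, 1.555, -0.011, 1.109, -0.083], TCP at [177.306, 651.314, 256.308] pointing down, gripper open.
Joint ranges: [-2.96, 2.96], [-0.34, 2.1], [-1.41, 1.46], [0.24, 2.44], [-1.37, 4.51], [0.17, 1.92], [-2.96, 2.96]. Speed limits (rad/s): [2.39, 2.39, 3.14, 3.14, 3.14, 3.14, 3.14].

## Interface

Orientations are given as a rotation vector (axis times angle).
In Python, from rig import monitor, grab_frame, calibration, job, look_for, trace, pinpoint gives the robot as it stands.
- The arm moves only by the shell command python3 -m crank 'ROWS'. ROWS is JSON, a list of rows, each a list of 3 entries, a list of its own where there are three numbers: the shift along the tool's x, y, z in mm, then the turn, a rotation vector about the tool's x, y, z in degrees, then the opening in per cent of the stroke, from 0 (shut) to 100 (fully open). A call has exactly 10 rows; each row shifts and turns the commanded pose from where the row before left it, along the tool's axes as they then stand; what a row does not reach is not made up. A row lasts 1/12 s, in which the tool goes at most 41.7 mm and 7.16 degrees, less where a joint would pass 70% of its speed; a pose out of reach is approached as far as the arm can. A call with a gripper value outside its range is refused whole. The fingers move at their own pace and stop on an object; the grip force is fixed at half the most. Time passes only in rows, so rows that do not move let the fingers close, or fill a call up. It gives the time, the measured TCP pose, the force and the opening at its end, in the units of the state.
- monitor.get_obs(): the state, without advancing time (a new reading comes with each control period).
- grab_frame(name): name is "side" or "top" or "wrist"; returns the picture (384x512x3 uint8, red, green, blue); there is no depth.
- calibration(name): a dict with "mtx" (3x3 intrinsics, pixels), "rvec" (rotation vector, rad) and "tvec" (3), from world to camera coordinates, as OpenCV has them; the wrist camera has in their place "mount" (4x4, takes a point from camera to tool coordinates, whose origin is the TCP and whose axes are the tool frame's). Camera axes: x right, y down, z forward; pixel columns grow to the right and rows downward; lengths in mm; the calibration is good to about 2 mm. A picture is of the moment at which its call begins: read the wrist's pose just before it. calibration takes no time and is no camera call.
- job.finish_job(): hands the job in, once; it reports no verdict.
Trained networks look in the newest picture that a camera, given by its name, has taken for a name from the list of things; names that differ only in an ending like _2 or _b are one class to them, and where a whole thing is asked for, a point or a joint stands for the part that bears it (a point fixed in the world has none). Each returns a list of dicts, best first, with "p" (0 to 1); they miss things now and then, are a little off and sometimes report something else, mostly with a low value. They report only what shows in the picture. A call takes as long as a camera call. They do not tell look-alikes from the thing itself.
- look_for(label, camera): "extent" ([left, top, width, height] in pixels, round what is visible of it).
- trace(label, camera): "region" (384x512 bool, what is visible of it) and "extent" ([left, top, width, height] in pixels, round what is visible of it).
- pinpoint(label, camera): "at" ([row, column] in pixels: a listed point, or the origin of a listed thing).
The state is a dict: "time_s": time; "qpos": joint angles; "joint_velocities": joint speeds; "tau": joint torques, N m; "tool_pos": TCP position; "tool_rot": TCP orientation; "contact_force": force on the tool from outside, world axes, zero at the start; "ft_torque": the same for the moment, N m; "opening": opening from 0.0 (shut) to 1.0 (fully open).
Only numpy, scipy, OpenCV 4.12 (cv2) and the standard library are available. Lean on these libraries where they do the work, as an engineer would, in place of code of your own. Each camera call takes 0.05 s, during which the arm holds its last target. There are 200 camera calls.

## Working session

There is one attempt and no reset: what is moved stays moved. The work goes in short steps, Python scripts to look and compute and a shell command to move; the robot and the scene stay as the last step left them, time stands still between calls to the robot, and variables do not carry over. Pictures are saved under pics/ and viewed, about 8 in all and at most 12, crops included, and the job is handed in when it is done.

```bash
ls; mkdir -p pics
python3 - <<'E'
from rig import *
import cv2,numpy as np
print(monitor.get_obs())
for n in ("top","side"):
    f=grab_frame(n); cv2.imwrite(f"pics/{n}0.png",cv2.cvtColor(f,cv2.COLOR_RGB2BGR))
    c=calibration(n); print(n,c)
    for l in ("mount_black","mount_red","mount_green","tray_hole0","tray_hole1","tray_hole2","torch","stand","jar","dish","controller","can","tray"):
        print(l,[(np.round(d["at"],1).tolist(),round(d["p"],2)) for d in pinpoint(l,n)][:5])
print(calibration("wrist"))
E
```

```text
pics
{'time_s': 0.0, 'qpos': array([-1.41308517,  0.47782989,  0.02234132,  1.55644324, -0.01149669,
        1.10931297, -0.08307838]), 'joint_velocities': array([-0.00019034,  0.00028191,  0.00044999, -0.00013294, -0.00253695,
       -0.00154016, -0.00068077]), 'tau': array([ 3.79850690e-04, -5.96452904e+01,  1.60761449e+00, -2.81203204e+01,
        1.23296547e-02,  9.27670626e-03, -1.42971876e-05]), 'tool_pos': array([177.18621863, 650.76168747, 255.30920898]), 'tool_rot': array([ 0.20715929,  1.56081341, -0.21009167]), 'contact_force': array([ 0.03751184, -0.76546863, -0.1642093 ]), 'ft_torque': array([ 0.00089888,  0.00043752, -0.02685383]), 'opening': 1.0047935470097076}
top {'mtx': array([[361.3730533 ,   0.        , 252.08485565],
       [  0.        , 361.3730533 , 188.2489123 ],
       [  0.        ,   0.        ,   1.        ]]), 'rvec': array([ 2.13082122, -2.06197517,  0.24738605]), 'tvec': array([ 81.72083338, 584.54499165, 871.37532399])}
mount_black [([197.2, 231.2], 0.41)]
mount_red []
mount_green [([192.9, 400.8], 0.74), ([225.5, 173.1], 0.7), ([173.2, 154.5], 0.69),
[... 1314 characters left out ...]
285.0], 0.73)]
torch []
stand []
jar [([140.5, 315.2], 0.59)]
dish [([177.9, 209.0], 0.97)]
controller [([229.6, 204.0], 0.94)]
can [([316.0, 239.6], 0.72)]
tray [([181.6, 285.5], 0.61)]
{'mtx': array([[264.28485723,   0.        , 255.03944516],
       [  0.        , 264.28485723, 192.79234214],
       [  0.        ,   0.        ,   1.        ]]), 'mount': array([[ 1.05890831e-03, -2.70917115e-01,  9.62602096e-01,
        -1.16746830e+02],
       [ 9.99999353e-01, -1.13821358e-04, -1.13208125e-03,
         2.11189432e-01],
       [ 4.16264864e-04,  9.62602672e-01,  2.70916819e-01,
        -6.84916611e+01],
       [ 0.00000000e+00,  0.00000000e+00,  0.00000000e+00,
         1.00000000e+00]])}
```

View both.

Run:
```python
import cv2
t=cv2.imread("pics/top0.png")[110:300,110:430]; cv2.imwrite("pics/top0c.png",cv2.resize(t,None,fx=2.5,fy=2.5,interpolation=cv2.INTER_CUBIC))
t=cv2.imread("pics/side0.png")[130:330,130:386]; cv2.imwrite("pics/side0c.png",cv2.resize(t,None,fx=3,fy=3,interpolation=cv2.INTER_CUBIC))
```

```text
(no output)
```

View pics/top0c.png

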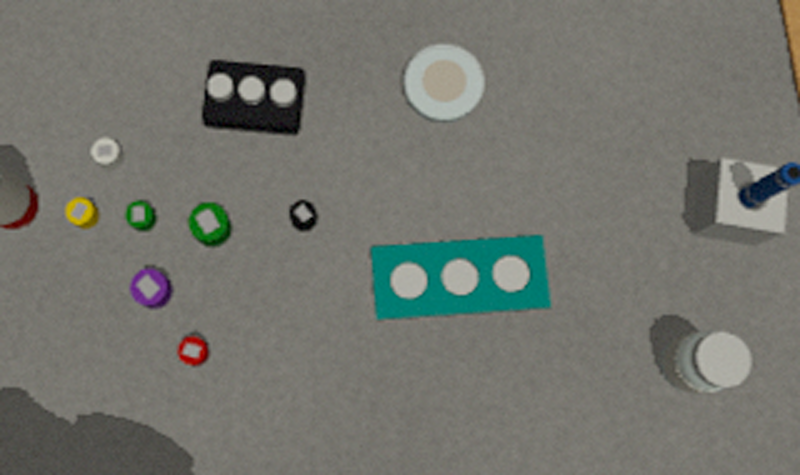

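View pics/side0c.png

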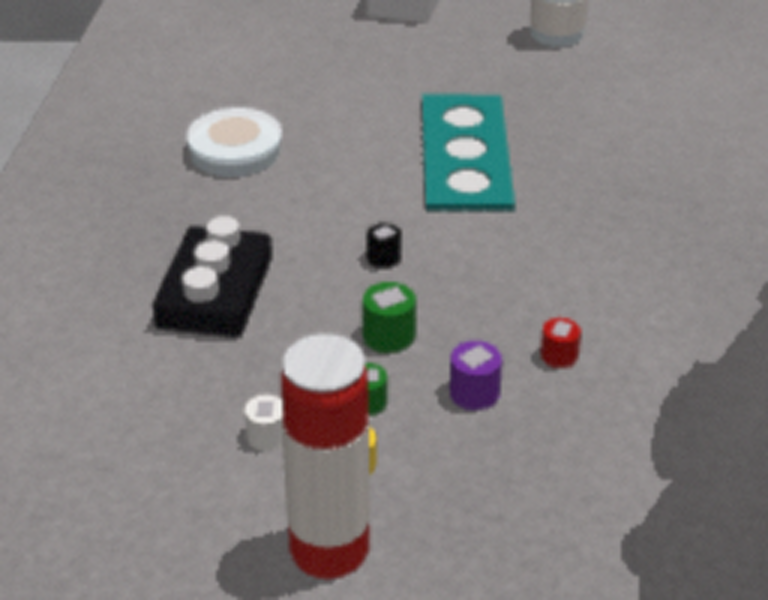

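Top crop: teal tray in the middle (wells near crop px 408/460/511, 280/276/273), small green at (140,214), black at (303,214), red at (193,350). The big green, purple, yellow and white mounts are decoys. The torch is in its stand at (755,195). The side view agrees.

```bash
cat > h.py <<'E'
from rig import *
import cv2,numpy as np
from scipy.spatial.transform import Rotation as R
from scipy.optimize import least_squares
def cam(n):
    c=calibration(n)
    if n!="wrist": return c["mtx"],cv2.Rodrigues(c["rvec"])[0],c["tvec"]
    o=monitor.get_obs(); T=np.eye(4); T[:3,:3]=R.from_rotvec(o["tool_rot"]).as_matrix(); T[:3,3]=o["tool_pos"]
    E=np.linalg.inv(T@c["mount"]); return c["mtx"],E[:3,:3],E[:3,3]
def proj(C,P):
    q=(np.atleast_2d(P)@C[1].T+C[2])@C[0].T; return q[:,:2]/q[:,2:]
def back(C,uv,z):
    d=C[1].T@np.linalg.inv(C[0])@[uv[0],uv[1],1]; o=-C[1].T@C[2]; return o+d*(z-o[2])/d[2]
def comps(f,lo,hi,minA=20):
    m=cv2.inRange(cv2.cvtColor(f,cv2.COLOR_RGB2HSV),lo,hi); n,l,s,c=cv2.connectedComponentsWithStats(m)
    return [(s[i,4],c[i],l==i) for i in range(1,n) if s[i,4]>=minA]
a=np.linspace(0,2*np.pi,60)
def cyl(C,c,z0=0,z1=28,r=15,fixz=None):
    "centre xy of upright cylinder whose silhouette box centre is at pixel c"
    def f(p):
        P=np.vstack([np.c_[p[0]+r*np.cos(a),p[1]+r*np.sin(a),0*a+z] for z in(z0,z1)])
        h=cv2.convexHull(proj(C,P).astype(np.float32)); m=cv2.moments(h); return [m["m10"]/m["m00"]-c[0],m["m01"]/m["m00"]-c[1]]
    return least_squares(f,back(C,c,z1/2)[:2],diff_step=1e-4).x
def state():
    o=monitor.get_obs(); print("t",round(o["time_s"],2),"pos",o["tool_pos"].round(1),"F",o["contact_force"].round(1),"open",round(o["opening"],3)); M=R.from_rotvec(o["tool_rot"]).as_matrix(); print(M.round(3).tolist()); return o["tool_pos"],M
def go(pos,M=None):
    "shift and turn in tool axes to world target"
    p,T=state(); M=T if M is None else M
    print("shift",(T.T@(np.array(pos)-p)).round(1),"turn",np.degrees(R.from_matrix(T.T@M).as_rotvec()).round(1))
E
python3 - <<'E'
from h import *
C=cam("top"); f=cv2.cvtColor(cv2.imread("pics/top0.png"),cv2.COLOR_BGR2RGB)
state()
for n,lo,hi in (("green",(50,120,30),(70,255,255)),("red",(0,130,60),(8,255,255)),("blue",(105,100,30),(130,255,255))):
    for A,c,m in comps(f,lo,hi):
        h=cv2.convexHull(np.argwhere(m)[:,::-1].astype(np.int32)); mm=cv2.moments(h); u=(mm["m10"]/mm["m00"],mm["m01"]/mm["m00"])
        print(n,A,np.round(u,1),cyl(C,u).round(1))
g=f.max(2); m=np.zeros_like(g); s=(slice(180,215),slice(218,246)); m[s]=(g[s]<45); 
h=cv2.convexHull(np.argwhere(m>0)[:,::-1].astype(np.int32)); mm=cv2.moments(h); u=(mm["m10"]/mm["m00"],mm["m01"]/mm["m00"]); print("black",m.sum(),np.round(u,1),cyl(C,u).round(1))
for A,c,m in comps(f,(80,100,60),(95,255,255),500):
    k=cv2.findContours(m.astype(np.uint8),cv2.RETR_CCOMP,cv2.CHAIN_APPROX_NONE)[0]
    for q in k: 
        if cv2.contourArea(q)>60:
            mm=cv2.moments(q); u=(mm["m10"]/mm["m00"],mm["m01"]/mm["m00"]); print("teal",cv2.contourArea(q),np.round(u,1),back(C,u,8).round(1), [back(C,x,8).round(0).tolist() for x in cv2.boxPoints(cv2.minAreaRect(q))])
st=(398,195)
print("stand", back(C,(110+752/2.5,110+195/2.5),70).round(1))
print("jar",back(C,(110+723/2.5,110+360/2.5),100).round(0),"dish",back(C,(110+444/2.5,110+82/2.5),22).round(0),"can",back(C,(111,190),170).round(0))
for x,y in((212,62),(304,68),(298,133),(205,124)): print("ctl",back(C,(110+x/2.5,110+y/2.5),30).round(0))
E
```

```text
t 1.4 pos [177.3 651.3 256.3] F [-0.1 -0.5  0.6] open 0.998
[[0.0, 0.263, 0.965], [0.0, 0.965, -0.263], [-1.0, 0.0, -0.0]]
green 185 [475.8 119.4] [ 821.1 -539.7]
green 191 [482.5 148.5] [ 732.3 -548.7]
green 71 [165.7 195.7] [565.5 336.8]
green 151 [193.5 199.1] [558.5 260.2]
red 175 [ 98.5 181.7] [599.2 526. ]
red 51 [119.1 194. ] [566.1 464.9]
red 73 [186.7 250. ] [420.9 268.3]
red 147 [ 43.6 300.3] [282. 625.]
blue 55 [426.1 179. ] [ 637.  -381.1]
blue 89 [414.  185.9] [ 616.3 -346. ]
blue 418 [ 46.3 302.4] [277.1 617.3]
blue 24 [ 15.1 290.1] [304.6 702.3]
black 55 [230.8 195.7] [571.5 158.6]
teal 1944.0 [293.5 220.4] [510.  -14.3   8. ] [[541.0, 84.0, 8.0], [561.0, -107.0, 8.0], [480.0, -112.0, 8.0], [461.0, 76.0, 8.0]]
teal 197.0 [273.  221.8] [504.5  41.3   8. ] [[503.0, 71.0, 8.0], [534.0, 42.0, 8.0], [505.0, 11.0, 8.0], [474.0, 41.0, 8.0]]
teal 198.0 [293.6 220.2] [510.5 -14.6   8. ] [[509.0, 16.0, 8.0], [540.0, -14.0, 8.0], [511.0, -44.0, 8.0], [480.0, -14.0, 8.0]]
teal 200.0 [313.9 218.9] [515.9 -69.9   8. ] [[515.0, -40.0, 8.0], [546.0, -70.0, 8.0], [517.0, -100.0, 8.0], [486.0, -70.0, 8.0]]
stand [ 595.7 -312.1   70. ]
jar [ 423. -259.  100.] dish [728.   5.  22.] can [542. 426. 170.]
ctl [740. 267.  30.]
ctl [736. 163.  30.]
ctl [660. 166.  30.]
ctl [667. 270.  30.]
```

```bash
python3 -m crank '[[[12,0,0],[6.9,0,0],100],[[12,0,0],[6.9,0,0],100],[[12,0,0],[6.9,0,0],100],[[12,0,0],[6.9,0,0],100],[[12,0,0],[6.9,0,0],100],[[12,0,0],[6.9,0,0],100],[[12,0,0],[6.9,0,0],100],[[12,0,0],[6.9,0,0],100],[[12,0,0],[6.9,0,0],100],[[12,0,0],[6.9,0,0],60]]'
python3 - <<'E'
from h import *
M=np.array([[0,.995,.101],[0,.101,-.995],[-1,0,0]])
go((421,268,130),M)
E
```

```text
time_s: 2.23
tool_pos: [177.3, 651.4, 135.8]
tool_rot: [1.139, 1.253, -1.139]
contact_force: [-0.3, 1.0, 0.1]
opening: 0.881
t 2.23 pos [177.3 651.4 135.8] F [-0.3  1.   0.1] open 0.881
[[0.0, 0.996, 0.095], [0.0, 0.095, -0.996], [-1.0, 0.0, -0.0]]
shift [  5.7 206.3 404.8] turn [-0.4 -0.  -0. ]
```

```bash
python3 -m crank '[[[0,14,27],[0,0,0],60],[[0,14,27],[0,0,0],60],[[0,14,27],[0,0,0],60],[[0,14,27],[0,0,0],60],[[0,14,27],[0,0,0],60],[[0,14,27],[0,0,0],60],[[0,14,27],[0,0,0],60],[[0,14,27],[0,0,0],60],[[0,14,27],[0,0,0],60],[[0,14,27],[0,0,0],60]]';python3 -m crank '[[[0,14,27],[0,0,0],60],[[0,14,27],[0,0,0],60],[[0,14,27],[0,0,0],60],[[0,14,27],[0,0,0],60],[[0,10.3,26.8],[0,0,0],60],[[0,0,0],[0,0,0],60],[[0,0,0],[0,0,0],60],[[0,0,0],[0,0,0],60],[[0,0,0],[0,0,0],60],[[0,0,0],[0,0,0],60]]'
python3 - <<'E'
from h import *
go((421,268,130))
C=cam("wrist"); f=grab_frame("wrist"); cv2.imwrite("pics/w1.png",cv2.cvtColor(f,cv2.COLOR_RGB2BGR))
print("red expected px",proj(C,[420.9,268.3,28]),"tip",proj(C,[421,268,105]))
for A,c,m in comps(f,(0,130,50),(8,255,255))+comps(f,(172,130,50),(180,255,255)):
    h=cv2.convexHull(np.argwhere(m)[:,::-1].astype(np.int32)); mm=cv2.moments(h); u=(mm["m10"]/mm["m00"],mm["m01"]/mm["m00"]); print(A,np.round(u,1),cyl(C,u).round(1))
E
```

```text
time_s: 3.07
tool_pos: [344.4, 395.7, 136.6]
tool_rot: [1.135, 1.255, -1.134]
contact_force: [0.4, 0.5, 0.3]
opening: 0.599
time_s: 3.9
tool_pos: [422.6, 270.7, 136.2]
tool_rot: [1.133, 1.257, -1.133]
contact_force: [-1.2, 0.7, -0.8]
opening: 0.6
t 3.9 pos [422.6 270.7 136.2] F [-1.2  0.7 -0.8] open 0.6
[[-0.0, 0.995, 0.103], [0.0, 0.103, -0.995], [-1.0, -0.0, -0.0]]
shift [ 6.2 -1.9  2.5] turn [0. 0. 0.]
red expected px [[252.73253555 200.83760082]] tip [[251.58679528 239.21358121]]
666 [253.2 199.5] [421.4 266.2]
```

View pics/w1.png

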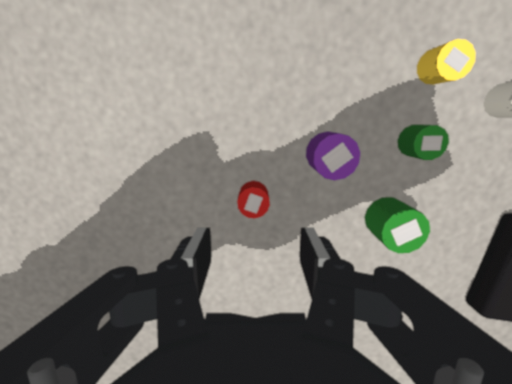

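Wrist view: the red mount is at (253,199), centred between the open fingers, and nothing is within finger reach. Picking it.

```bash
python3 -m crank '[[[12,-2,3.5],[0,0,0],60],[[12,0,0],[0,0,0],60],[[12,0,0],[0,0,0],60],[[12,0,0],[0,0,0],60],[[12,0,0],[0,0,0],60],[[12,0,0],[0,0,0],60],[[12,0,0],[0,0,0],60],[[12,0,0],[0,0,0],60],[[8,0,0],[0,0,0],60],[[0,0,0],[0,0,0],60]]';python3 -m crank '[[[0,0,0],[0,0,0],60],[[0,0,0],[0,0,0],25],[[0,0,0],[0,0,0],20],[[0,0,0],[0,0,0],20],[[0,0,0],[0,0,0],20],[[0,0,0],[0,0,0],20],[[0,0,0],[0,0,0],20],[[0,0,0],[0,0,0],20],[[0,0,0],[0,0,0],20],[[0,0,0],[0,0,0],20]]';python3 -m crank '[[[-5,0,0],[0,0,0],20],[[-10,0,0],[0,0,0],20],[[-15,0,0],[0,0,0],20],[[-20,0,0],[0,0,0],20],[[-20,0,0],[0,0,0],20],[[0,0,0],[0,0,0],20],[[0,0,0],[0,0,0],20],[[0,0,0],[0,0,0],20],[[0,0,0],[0,0,0],20],[[0,0,0],[0,0,0],20]]'
python3 - <<'E'
from h import *
M=np.array([[0,.995,.101],[0,.101,-.995],[-1,0,0]])
go((515.9,-69.9,100),M)
C=cam("wrist"); f=grab_frame("wrist"); cv2.imwrite("pics/w2.png",cv2.cvtColor(f,cv2.COLOR_RGB2BGR))
E
```

```text
time_s: 4.78
tool_pos: [420.5, 265.7, 30.9]
tool_rot: [1.132, 1.256, -1.136]
contact_force: [-0.5, -0.5, -0.5]
opening: 0.6
time_s: 5.62
tool_pos: [422.0, 266.1, 33.2]
tool_rot: [1.136, 1.255, -1.133]
contact_force: [-0.6, -0.1, 7.6]
opening: 0.325
time_s: 6.45
tool_pos: [421.1, 265.2, 101.6]
tool_rot: [1.133, 1.255, -1.136]
contact_force: [0.6, -0.4, -0.3]
opening: 0.325
t 6.45 pos [421.1 265.2 101.6] F [ 0.6 -0.4 -0.3] open 0.325
[[-0.001, 0.995, 0.101], [-0.001, 0.101, -0.995], [-1.0, -0.001, 0.001]]
shift [  1.8  60.6 343. ] turn [-0.   0.1  0.1]
```

View pics/w2.png

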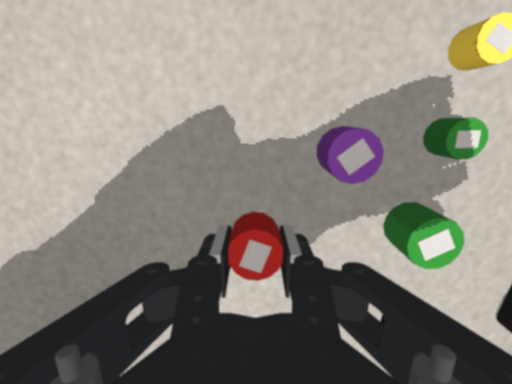

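Red is held upright between the pads at (256,245). Carrying it to well 0.

```bash
python3 -m crank '[[[0,4,24],[0,0,0],20],[[0,4,24],[0,0,0],20],[[0,4,24],[0,0,0],20],[[0,4,24],[0,0,0],20],[[0,4,24],[0,0,0],20],[[0,4,24],[0,0,0],20],[[0,4,24],[0,0,0],20],[[0,4,24],[0,0,0],20],[[0,4,24],[0,0,0],20],[[0,4,24],[0,0,0],20]]';python3 -m crank '[[[0,4,24],[0,0,0],20],[[0,4,24],[0,0,0],20],[[0,4,24],[0,0,0],20],[[0,4,24],[0,0,0],20],[[0,4.6,7],[0,0,0],20],[[0,0,0],[0,0,0],20],[[0,0,0],[0,0,0],20],[[0,0,0],[0,0,0],20],[[0,0,0],[0,0,0],20],[[0,0,0],[0,0,0],20]]'
python3 - <<'E'
from h import *
C0=cam("wrist"); p,M=state()
f=grab_frame("wrist"); cv2.imwrite("pics/w3.png",cv2.cvtColor(f,cv2.COLOR_RGB2BGR))
for A,c,m in comps(f,(0,130,50),(8,255,255),100)+comps(f,(172,130,50),(180,255,255),100):
    h=cv2.convexHull(np.argwhere(m)[:,::-1].astype(np.int32)); x,y,w,hh=cv2.boundingRect(h); print(A,x,y,w,hh)
    q=[]
    for dy in range(-8,9): 
        P=np.vstack([np.c_[p[0]+15*np.cos(a),p[1]+dy+15*np.sin(a),0*a+z] for z in(p[2]-32,p[2]-4)]); r=proj(C0,P); q.append((dy,r[:,1].min().round(1),r[:,1].max().round(1)))
    print(q)
for l in ("tray_hole1","tray"): 
    for d in pinpoint(l,"wrist"): print(l,d["p"],d["at"],back(C0,d["at"][::-1],8 if l!="tray" else 0).round(1))
for A,c,m in comps(f,(80,100,40),(95,255,255),500):
    for q in cv2.findContours(m.astype(np.uint8),cv2.RETR_CCOMP,cv2.CHAIN_APPROX_NONE)[0]:
        if cv2.contourArea(q)>300:
            mm=cv2.moments(q); u=(mm["m10"]/mm["m00"],mm["m01"]/mm["m00"]); print("teal",cv2.contourArea(q),np.round(u,1),back(C0,u,8).round(1))
go((515.9,-69.9,60))
E
```

```text
time_s: 7.33
tool_pos: [485.4, 29.6, 101.8]
tool_rot: [1.134, 1.256, -1.136]
contact_force: [0.5, -0.5, 0.3]
opening: 0.327
time_s: 8.17
tool_pos: [516.1, -68.1, 102.2]
tool_rot: [1.133, 1.257, -1.133]
contact_force: [0.6, -0.8, 0.2]
opening: 0.327
t 8.17 pos [516.1 -68.1 102.2] F [ 0.6 -0.8  0.2] open 0.327
[[-0.001, 0.995, 0.103], [0.001, 0.103, -0.995], [-1.0, -0.0, -0.001]]
2280 227 213 57 67
[(-8, np.float64(224.3), np.float64(296.7)), (-7, np.float64(222.8), np.float64(295.1)), (-6, np.float64(221.2), np.float64(293.5)), (-5, np.float64(219.7), np.float64(291.9)), (-4, np.float64(218.1), np.float64(290.3)), (-3, np.float64(216.6), np.float64(288.7)), (-2, np.float64(215.0), np.float64(287.1)), (-1, np.float64(213.5), np.float64(285.4)), (0, np.float64(211.9), np.float64(283.8)), (1, np.float64(210.3), np.float64(282.2)), (2, np.float64(208.8), np.float64(280.5)), (3, np.float64(207.2), np.float64(278.8)), (4, np.float64(205.6), np.float64(277.2)), (5, np.float64(204.0), np.float64(275.5)), (6, np.float64(202.4), np.float64(273.8)), (7, np.float64(200.8), np.float64(272.2)), (8, np.float64(199.2), np.float64(270.5))]
tray_hole1 0.95 [209.8, 257.7] [519.  -73.5   8. ]
tray_hole1 0.9 [62.5, 257.5] [507.   39.4   8. ]
tray_hole1 0.58 [141.8, 257.5] [512.9 -17.2   8. ]
teal 21164.5 [256.2 102.3] [508.9  12.    8. ]
teal 2140.0 [256.  139.5] [511.6 -15.6   8. ]
teal 2626.0 [256.2  62.8] [506.   39.1   8. ]
t 8.32 pos [516.3 -68.8 102.3] F [ 0.4  0.7 -0.7] open 0.328
[[-0.0, 0.995, 0.102], [0.0, 0.102, -0.995], [-1.0, -0.0, -0.0]]
shift [42.3 -0.5  1. ] turn [0. 0. 0.]
```

View pics/w3.png

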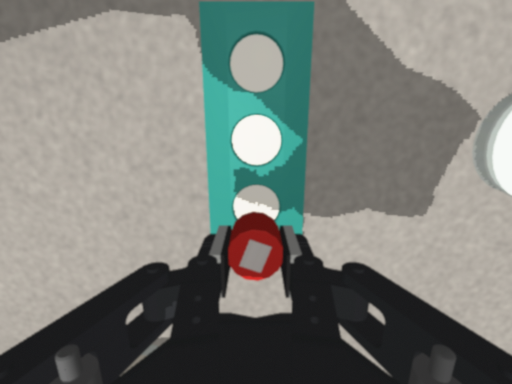

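Wells 1 and 2 show at (256,139) and (256,63); well 0 lies directly below the held mount. Lowering, releasing, lifting.

```bash
python3 -m crank '[[[10,0.3,2.3],[0,0,0],20],[[10,0,0],[0,0,0],20],[[10,0,0],[0,0,0],20],[[10,0,0],[0,0,0],20],[[10,0,0],[0,0,0],20],[[8,0,0],[0,0,0],20],[[4,0,0],[0,0,0],20],[[2,0,0],[0,0,0],20],[[0,0,0],[0,0,0],20],[[0,0,0],[0,0,0],20]]'; python3 -m crank '[[[1,0,0],[0,0,0],20],[[0,0,0],[0,0,0],20],[[0,0,0],[0,0,0],35],[[0,0,0],[0,0,0],45],[[0,0,0],[0,0,0],60],[[0,0,0],[0,0,0],60],[[-10,0,0],[0,0,0],60],[[-20,0,0],[0,0,0],60],[[-20,0,0],[0,0,0],60],[[-20,0,0],[0,0,0],60]]'
python3 - <<'E'
from h import *
go((571.5,158.6,105))
E
```

```text
time_s: 9.15
tool_pos: [517.2, -71.9, 38.5]
tool_rot: [1.135, 1.255, -1.134]
contact_force: [0.0, -0.1, -0.6]
opening: 0.329
time_s: 9.98
tool_pos: [516.7, -71.9, 108.6]
tool_rot: [1.135, 1.255, -1.135]
contact_force: [0.5, 0.9, 0.4]
opening: 0.6
t 9.98 pos [516.7 -71.9 108.6] F [0.5 0.9 0.4] open 0.6
[[-0.0, 0.995, 0.1], [-0.0, 0.1, -0.995], [-1.0, -0.0, 0.0]]
shift [   3.6   77.6 -223.9] turn [0. 0. 0.]
```

```bash
python3 -m crank '[[[0,9,-25],[0,0,0],60],[[0,9,-25],[0,0,0],60],[[0,9,-25],[0,0,0],60],[[0,9,-25],[0,0,0],60],[[0,9,-25],[0,0,0],60],[[0,9,-25],[0,0,0],60],[[0,8,-25],[0,0,0],60],[[0,8,-25],[0,0,0],60],[[0,7.6,-24],[0,0,0],60],[[0,0,0],[0,0,0],60]]'
python3 - <<'E'
from h import *
C=cam("wrist"); f=grab_frame("wrist"); cv2.imwrite("pics/w4.png",cv2.cvtColor(f,cv2.COLOR_RGB2BGR))
e=proj(C,[571.5,158.6,14])[0]; print("expected",e)
x,y=e.astype(int); s=(slice(y-40,y+25),slice(x-35,x+35)); m=np.zeros(f.shape[:2],np.uint8); m[s]=f.max(2)[s]<60
n,l,st,c=cv2.connectedComponentsWithStats(m)
for i in range(1,n):
    if st[i,4]>80:
        h=cv2.convexHull(np.argwhere(l==i)[:,::-1].astype(np.int32)); mm=cv2.moments(h); u=(mm["m10"]/mm["m00"],mm["m01"]/mm["m00"]); print(st[i],np.round(u,1),cyl(C,u).round(1))
print([ (d["p"],d["at"],back(C,d["at"][::-1],0).round(1)) for d in pinpoint("mount_black","wrist")])
go((571.5,158.6,32))
C=cam("top"); f=grab_frame("top")
for A,c,m in comps(f,(0,130,60),(8,255,255)): 
    h=cv2.convexHull(np.argwhere(m)[:,::-1].astype(np.int32)); mm=cv2.moments(h); u=(mm["m10"]/mm["m00"],mm["m01"]/mm["m00"])
    print(A,np.round(u,1),cyl(C,u,4,32).round(1))
E
```

```text
time_s: 10.82
tool_pos: [572.2, 166.0, 108.0]
tool_rot: [1.133, 1.26, -1.126]
contact_force: [1.1, 0.9, 0.4]
opening: 0.597
expected [252.86952567 211.98107399]
[237 194  34  42 751] [253.3 214.7] [572.  157.4]
[(0.73, [208.5, 253.0], array([571.7, 156.9,   0. ]))]
t 10.92 pos [571.6 160.1 107.8] F [-0.2 -0.  -0.7] open 0.6
[[0.0, 0.995, 0.103], [0.0, 0.103, -0.995], [-1.0, 0.0, -0.0]]
shift [75.8 -0.2  1.5] turn [0. 0. 0.]
168 [ 99.  182.8] [595.1 522.3]
52 [119.  193.7] [566.1 463.7]
70 [314.9 217.9] [516.9 -70.6]
157 [ 43.7 300.3] [282.2 622.6]
```

```bash
python3 -m crank '[[[10,0,2],[0,0,0],60],[[10,0,0],[0,0,0],60],[[10,0,0],[0,0,0],60],[[10,0,0],[0,0,0],60],[[10,0,0],[0,0,0],60],[[10,0,0],[0,0,0],60],[[10,0,0],[0,0,0],60],[[5.5,0,0],[0,0,0],60],[[0,0,0],[0,0,0],60],[[0,0,0],[0,0,0],40]]';python3 -m crank '[[[0,0,0],[0,0,0],25],[[0,0,0],[0,0,0],20],[[0,0,0],[0,0,0],20],[[0,0,0],[0,0,0],20],[[0,0,0],[0,0,0],20],[[0,0,0],[0,0,0],20],[[-5,0,0],[0,0,0],20],[[-15,0,0],[0,0,0],20],[[-25,0,0],[0,0,0],20],[[-25,0,0],[0,0,0],20]]';python3 -m crank '[[[0,-8,17],[0,0,0],20],[[0,-10,21],[0,0,0],20],[[0,-10,21],[0,0,0],20],[[0,-10,21],[0,0,0],20],[[0,-10,21],[0,0,0],20],[[0,-10,21],[0,0,0],20],[[0,-10,21],[0,0,0],20],[[0,-10,21],[0,0,0],20],[[0,0,0],[0,0,0],20],[[0,0,0],[0,0,0],20]]'
python3 - <<'E'
from h import *
go((511,-15.1,37))
C0=cam("wrist"); f=grab_frame("wrist"); cv2.imwrite("pics/w5.png",cv2.cvtColor(f,cv2.COLOR_RGB2BGR))
for A,c,m in comps(f,(80,100,40),(95,255,255),500):
    for q in cv2.findContours(m.astype(np.uint8),cv2.RETR_CCOMP,cv2.CHAIN_APPROX_NONE)[0]:
        if cv2.contourArea(q)>300:
            mm=cv2.moments(q); u=(mm["m10"]/mm["m00"],mm["m01"]/mm["m00"]); print("teal",cv2.contourArea(q),np.round(u,1),back(C0,u,8).round(1))
E
```

```text
time_s: 11.8
tool_pos: [571.7, 156.8, 31.4]
tool_rot: [1.134, 1.255, -1.135]
contact_force: [0.6, 0.7, 0.4]
opening: 0.473
time_s: 12.63
tool_pos: [570.8, 156.5, 101.8]
tool_rot: [1.133, 1.256, -1.137]
contact_force: [0.3, -1.2, -0.3]
opening: 0.331
time_s: 13.47
tool_pos: [510.0, -15.6, 101.9]
tool_rot: [1.137, 1.254, -1.137]
contact_force: [0.7, 0.4, -0.7]
opening: 0.328
t 13.47 pos [510.  -15.6 101.9] F [ 0.7  0.4 -0.7] open 0.328
[[-0.001, 0.995, 0.097], [-0.0, 0.097, -0.995], [-1.0, -0.001, 0.0]]
shift [64.9  1.1 -0.4] turn [0. 0. 0.]
teal 12128.0 [256.8 146.1] [506.9  31.9   8. ]
teal 2168.0 [256.5 135.5] [505.9  40.    8. ]
teal 867.0 [253.6 288.8] [516.8 -98.2   8. ]
```

View pics/w5.png

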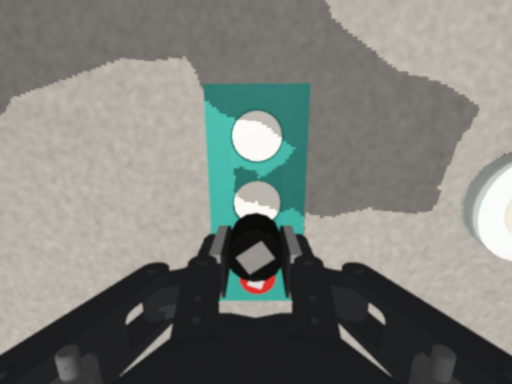

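Black is held upright at (256,245), with the middle well under it and red visible seated behind.

```bash
python3 -m crank '[[[10,0.8,0],[0,0,0],20],[[10,0,0],[0,0,0],20],[[10,0,0],[0,0,0],20],[[10,0,0],[0,0,0],20],[[10,0,0],[0,0,0],20],[[8,0,0],[0,0,0],20],[[4,0,0],[0,0,0],20],[[2,0,0],[0,0,0],20],[[0,0,0],[0,0,0],20],[[0,0,0],[0,0,0],20]]'; python3 -m crank '[[[1,0,0],[0,0,0],20],[[0,0,0],[0,0,0],20],[[0,0,0],[0,0,0],35],[[0,0,0],[0,0,0],45],[[0,0,0],[0,0,0],55],[[0,0,0],[0,0,0],55],[[-10,0,0],[0,0,0],55],[[-20,0,0],[0,0,0],55],[[-20,0,0],[0,0,0],55],[[-20,0,0],[0,0,0],55]]';python3 -m crank '[[[0,6,-24],[0,0,0],55],[[0,6,-24],[0,0,0],55],[[0,6,-24],[0,0,0],55],[[0,6,-24],[0,0,0],55],[[0,6,-24],[0,0,0],55],[[0,6,-24],[0,0,0],55],[[0,6,-24],[0,0,0],55],[[0,6,-24],[0,0,0],55],[[0,6,-24],[0,0,0],55],[[0,6,-24],[0,0,0],55]]';python3 -m crank '[[[0,6,-24],[0,0,0],55],[[0,6,-24],[0,0,0],55],[[0,6,-24],[0,0,0],55],[[0,6,-24],[0,0,0],55],[[0,6,-9],[0,0,0],55],[[0,0,0],[0,0,0],55],[[0,0,0],[0,0,0],55],[[0,0,0],[0,0,0],55],[[0,0,0],[0,0,0],55],[[0,0,0],[0,0,0],55]]'
python3 - <<'E'
from h import *
C=cam("wrist"); f=grab_frame("wrist"); cv2.imwrite("pics/w6.png",cv2.cvtColor(f,cv2.COLOR_RGB2BGR))
for A,c,m in comps(f,(50,120,30),(70,255,255),100):
    h=cv2.convexHull(np.argwhere(m)[:,::-1].astype(np.int32)); mm=cv2.moments(h); u=(mm["m10"]/mm["m00"],mm["m01"]/mm["m00"]); print(A,np.round(u,1),cyl(C,u).round(1))
go((565.5,336.8,32))
C=cam("top"); f=grab_frame("top"); cv2.imwrite("pics/top6.png",cv2.cvtColor(f,cv2.COLOR_RGB2BGR))
g=f.max(2); m=np.zeros_like(g); s=(slice(205,235),slice(282,305)); m[s]=(g[s]<50); 
h=cv2.convexHull(np.argwhere(m>0)[:,::-1].astype(np.int32)); mm=cv2.moments(h); u=(mm["m10"]/mm["m00"],mm["m01"]/mm["m00"]); print("black",m.sum(),np.round(u,1),cyl(C,u,4,32).round(1))
E
```

```text
time_s: 14.35
tool_pos: [511.7, -14.2, 38.0]
tool_rot: [1.135, 1.255, -1.135]
contact_force: [0.6, 0.9, -0.8]
opening: 0.33
time_s: 15.18
tool_pos: [511.3, -14.2, 108.1]
tool_rot: [1.135, 1.255, -1.135]
contact_force: [-0.6, -0.5, 0.1]
opening: 0.551
time_s: 16.02
tool_pos: [547.1, 231.9, 107.6]
tool_rot: [1.135, 1.255, -1.134]
contact_force: [-0.5, -0.8, -0.3]
opening: 0.549
time_s: 16.85
tool_pos: [566.6, 336.4, 107.0]
tool_rot: [1.136, 1.254, -1.137]
contact_force: [0.6, -0.4, 1.0]
opening: 0.549
756 [253.2 206.5] [565.4 335. ]
1777 [235.6 288.9] [557.1 254. ]
t 16.9 pos [566.5 336.8 106.9] F [-0.2 -0.1  0.3] open 0.551
[[-0.0, 0.995, 0.099], [-0.0, 0.099, -0.995], [-1.0, -0.0, 0.0]]
shift [74.9 -1.  -0.1] turn [0. 0. 0.]
black 53 [293.3 219.1] [511.9 -12.4]
```

```bash
python3 -m crank '[[[10,-0.8,0.8],[0,0,0],55],[[10,0,0],[0,0,0],55],[[10,0,0],[0,0,0],55],[[10,0,0],[0,0,0],55],[[10,0,0],[0,0,0],55],[[10,0,0],[0,0,0],55],[[10,0,0],[0,0,0],55],[[5,0,0],[0,0,0],55],[[0,0,0],[0,0,0],55],[[0,0,0],[0,0,0],40]]';python3 -m crank '[[[0,0,0],[0,0,0],25],[[0,0,0],[0,0,0],20],[[0,0,0],[0,0,0],20],[[0,0,0],[0,0,0],20],[[0,0,0],[0,0,0],20],[[0,0,0],[0,0,0],20],[[-5,0,0],[0,0,0],20],[[-15,0,0],[0,0,0],20],[[-25,0,0],[0,0,0],20],[[-25,0,0],[0,0,0],20]]';python3 -m crank '[[[-5,-7.5,24],[0,0,0],20],[[-5,-7.5,24],[0,0,0],20],[[0,-7.5,24],[0,0,0],20],[[0,-7.5,24],[0,0,0],20],[[0,-7.5,24],[0,0,0],20],[[0,-7.5,24],[0,0,0],20],[[0,-7.5,24],[0,0,0],20],[[0,-7.5,24],[0,0,0],20],[[0,-7.5,24],[0,0,0],20],[[0,-7.5,24],[0,0,0],20]]'; python3 -m crank '[[[5,-7.5,24],[0,0,0],20],[[5,-7.5,24],[0,0,0],20],[[0,0,0],[0,0,0],20],[[0,0,0],[0,0,0],20],[[0,0,0],[0,0,0],20],[[0,0,0],[0,0,0],20],[[0,0,0],[0,0,0],20],[[0,0,0],[0,0,0],20],[[0,0,0],[0,0,0],20],[[0,0,0],[0,0,0],20]]';python3 - <<'E'
from h import *
go((505.3,40.2,37))
C0=cam("wrist"); f=grab_frame("wrist"); cv2.imwrite("pics/w7.png",cv2.cvtColor(f,cv2.COLOR_RGB2BGR))
for l in ("tray_hole1",): 
    for d in pinpoint(l,"wrist"): print(l,d["p"],d["at"],back(C0,d["at"][::-1],8 if l!="tray" else 0).round(1))
E
```

```text
time_s: 17.78
tool_pos: [565.6, 337.3, 31.5]
tool_rot: [1.134, 1.255, -1.135]
contact_force: [0.1, -0.3, -0.0]
opening: 0.42
time_s: 18.62
tool_pos: [565.2, 337.0, 102.9]
tool_rot: [1.134, 1.255, -1.136]
contact_force: [0.5, 0.4, -0.5]
opening: 0.327
time_s: 19.45
tool_pos: [515.1, 89.9, 113.0]
tool_rot: [1.136, 1.255, -1.134]
contact_force: [0.4, -0.5, -1.5]
opening: 0.328
time_s: 20.28
tool_pos: [505.1, 42.2, 101.8]
tool_rot: [1.134, 1.256, -1.134]
contact_force: [0.3, 0.1, -0.9]
opening: 0.326
t 20.28 pos [505.1  42.2 101.8] F [ 0.3  0.1 -0.9] open 0.326
[[-0.0, 0.995, 0.101], [0.0, 0.101, -0.995], [-1.0, -0.0, -0.0]]
shift [64.8  0.   2. ] turn [0. 0. 0.]
tray_hole1 0.89 [316.5, 257.1] [518.6 -70.4   8. ]
tray_hole1 0.71 [204.6, 255.7] [505.9  41.3   8. ]
```

View pics/w7.png

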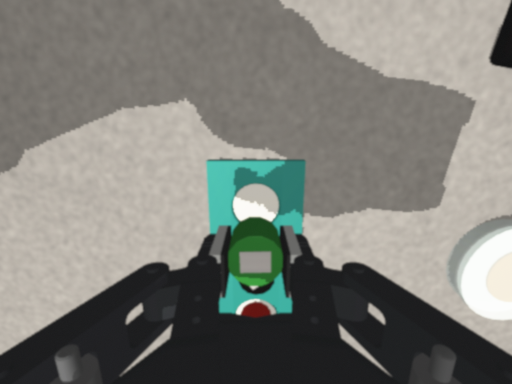

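```bash
python3 -m crank '[[[10,0,2],[0,0,0],20],[[10,0,0],[0,0,0],20],[[10,0,0],[0,0,0],20],[[10,0,0],[0,0,0],20],[[10,0,0],[0,0,0],20],[[8,0,0],[0,0,0],20],[[4,0,0],[0,0,0],20],[[2,0,0],[0,0,0],20],[[0,0,0],[0,0,0],20],[[0,0,0],[0,0,0],20]]'; python3 -m crank '[[[1,0,0],[0,0,0],20],[[0,0,0],[0,0,0],20],[[0,0,0],[0,0,0],35],[[0,0,0],[0,0,0],45],[[0,0,0],[0,0,0],55],[[0,0,0],[0,0,0],55],[[-10,0,0],[0,0,0],55],[[-20,0,0],[0,0,0],55],[[-20,0,0],[0,0,0],55],[[-20,0,0],[0,0,0],55]]';python3 -m crank '[[[-12,4,24],[0,0,0],55],[[-12,4,24],[0,0,0],55],[[-12,4,24],[0,0,0],55],[[-12,4,24],[0,0,0],55],[[-12,4,24],[0,0,0],55],[[-12,4,24],[0,0,0],55],[[-12,4,24],[0,0,0],55],[[-12,4,24],[0,0,0],55],[[-12,4,24],[0,0,0],55],[[-12,4,24],[0,0,0],55]]';python3 -m crank '[[[0,4.5,25],[0,0,0],55],[[0,4.5,20],[0,0,0],55],[[0,0,0],[0,0,0],55],[[0,0,0],[0,0,0],55],[[0,0,0],[0,0,0],55],[[0,0,0],[0,0,0],55],[[0,0,0],[0,0,0],55],[[0,0,0],[0,0,0],55],[[0,0,0],[0,0,0],55],[[0,0,0],[0,0,0],55]]'
python3 - <<'E'
from h import *
go((595.7,-312,225))
C=cam("wrist"); f=grab_frame("wrist"); cv2.imwrite("pics/w8.png",cv2.cvtColor(f,cv2.COLOR_RGB2BGR))
t=grab_frame("top"); s=grab_frame("side")
a1=cv2.resize(t[110:300,250:450],(640,608)); 
im=np.hstack([f,cv2.resize(t[170:250,250:330],(384,384),interpolation=cv2.INTER_CUBIC)]); im=cv2.resize(im,(800,343)); cv2.imwrite("pics/w8c.png",cv2.cvtColor(im,cv2.COLOR_RGB2BGR))
for l in("torch","stand"):
  for d in pinpoint(l,"wrist"): print(l,d["p"],d["at"],back(C,d["at"][::-1],10 if l=="torch" else 0).round(1))
for n,lo,hi in(("red",(0,130,60),(8,255,255)),("green",(50,120,30),(70,255,255))):
  for A,c,m in comps(t,lo,hi): 
    h=cv2.convexHull(np.argwhere(m)[:,::-1].astype(np.int32)); mm=cv2.moments(h); u=(mm["m10"]/mm["m00"],mm["m01"]/mm["m00"]); print(n,A,np.round(u,1),cyl(cam("top"),u,4,32).round(1))
for A,c,m in comps(f,(105,100,20),(130,255,255),60): print("blue",A,c.round(1),cv2.minAreaRect(np.argwhere(m)[:,::-1].astype(np.int32)))
E
```

```text
time_s: 21.22
tool_pos: [505.5, 39.8, 37.9]
tool_rot: [1.135, 1.255, -1.135]
contact_force: [0.4, -0.1, 0.2]
opening: 0.33
time_s: 22.05
tool_pos: [505.1, 39.6, 108.1]
tool_rot: [1.135, 1.255, -1.135]
contact_force: [0.3, -0.3, -0.4]
opening: 0.551
time_s: 22.88
tool_pos: [569.0, -196.2, 228.3]
tool_rot: [1.135, 1.255, -1.135]
contact_force: [1.5, 0.0, 0.7]
opening: 0.548
time_s: 23.72
tool_pos: [582.7, -238.4, 226.8]
tool_rot: [1.134, 1.255, -1.134]
contact_force: [-0.0, -1.0, 0.0]
opening: 0.553
t 23.72 pos [ 582.7 -238.4  226.8] F [-0. -1.  0.] open 0.553
[[-0.0, 0.995, 0.101], [0.0, 0.101, -0.995], [-1.0, 0.0, -0.0]]
shift [ 1.8  5.5 74.5] turn [0. 0. 0.]
torch 0.9 [227.7, 259.6] [ 596.4 -312.4   10. ]
stand 0.61 [227.0, 260.6] [ 598.3 -315.4    0. ]
red 173 [ 98.5 181.6] [598.4 524. ]
red 58 [119.  193.7] [566.1 463.7]
red 69 [315. 218.] [516.9 -70.7]
red 160 [ 43.7 300.3] [282.4 622.6]
green 145 [193.5 199.1] [557.8 259.3]
green 53 [274.1 220.9] [505.2  39. ]
blue 93 [260.9 241.9] ((260.9092712402344, 242.139404296875), (6.784938335418701, 16.297157287597656), 86.18592071533203)
blue 572 [262.3 265.3] ((261.4009704589844, 265.0099182128906), (34.12977600097656, 20.298757553100586), 84.2894058227539)
blue 424 [263.9 296.6] ((264.0, 297.5), (27.0, 24.0), 90.0)
```

View pics/w8c.png

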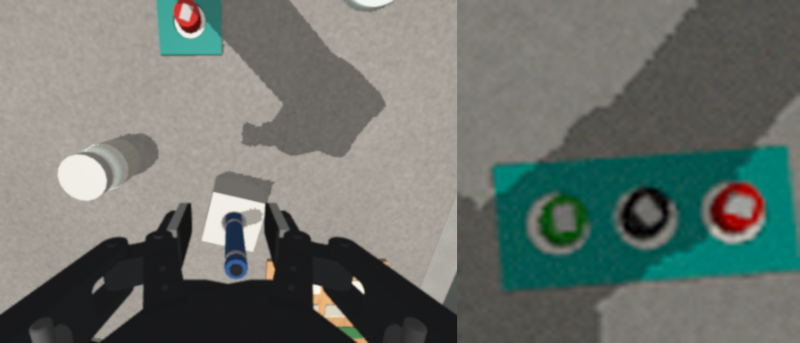

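Right half: green, black and red all sit inside their wells. Left half: the torch stands between the jaws, with its tail at about full-frame px (264,298).

Run:
```python
from h import *
C=cam("wrist"); 
f=cv2.imread("pics/w8.png"); h=cv2.cvtColor(f,cv2.COLOR_BGR2HSV); m=cv2.inRange(h,(100,80,15),(130,255,255)); m[:,:235]=0;m[:,290:]=0; m[:225]=0;m[320:]=0
for r in range(230,316,6):
    c=np.where(m[r])[0]; print(r,c.min() if len(c) else None,c.max() if len(c) else None)
print("tail",back(C,(264,297.5),160).round(1))
for x,y in((596,-313),):
  for z in (75,100,130,160): print(z,proj(C,[x,y,z]).round(1), (proj(C,[x+11,y,z])-proj(C,[x-11,y,z])).round(1))
go((596,-313,114))
```

```text
230 None None
236 None None
242 253 269
248 259 266
254 254 270
260 254 270
266 253 271
272 253 272
278 253 273
284 262 266
290 254 274
296 252 276
302 252 276
308 255 273
314 None None
tail [ 597.2 -309.2  160. ]
75 [[260.2 250.9]] [[19.4  1.8]]
100 [[260.6 262.6]] [[21.1  1.9]]
130 [[261.2 279.7]] [[23.6  2.1]]
160 [[262.  301.3]] [[26.8  2.3]]
t 23.97 pos [ 582.6 -238.8  226.8] F [ 0.3 -0.5 -0.1] open 0.551
[[-0.0, 0.995, 0.101], [0.0, 0.101, -0.995], [-1.0, -0.0, -0.0]]
shift [112.8   5.9  75.1] turn [0. 0. 0.]
```

```bash
python3 -m crank '[[[0,1,12],[0,0,0],55],[[0,1,12],[0,0,0],55],[[0,1,12],[0,0,0],55],[[0,1,12],[0,0,0],55],[[0,1,12],[0,0,0],55],[[0,2,12.5],[0,0,0],55],[[0,0,0],[0,0,0],55],[[0,0,0],[0,0,0],55],[[0,0,0],[0,0,0],55],[[0,0,0],[0,0,0],55]]';python3 -m crank '[[[12,0,0],[0,0,0],55],[[12,0,0],[0,0,0],55],[[12,0,0],[0,0,0],55],[[12,0,0],[0,0,0],55],[[12,0,0],[0,0,0],55],[[12,0,0],[0,0,0],55],[[12,0,0],[0,0,0],55],[[12,0,0],[0,0,0],55],[[5,0,0],[0,0,0],55],[[0,0,0],[0,0,0],55]]';python3 - <<'E'
from h import *
state(); f=grab_frame("wrist"); t=grab_frame("top"); s=grab_frame("side")
im=np.hstack([cv2.resize(f[140:340,150:370],(422,384)),cv2.resize(t[130:230,360:460],(384,384),interpolation=cv2.INTER_CUBIC)]); im=cv2.resize(im,(800,381)); cv2.imwrite("pics/w9.png",cv2.cvtColor(im,cv2.COLOR_RGB2BGR))
E
```

```text
time_s: 24.8
tool_pos: [597.1, -309.3, 226.7]
tool_rot: [1.134, 1.256, -1.134]
contact_force: [0.3, -0.5, 1.5]
opening: 0.55
time_s: 25.63
tool_pos: [596.1, -309.9, 123.9]
tool_rot: [1.134, 1.258, -1.136]
contact_force: [-0.2, 0.3, -0.2]
opening: 0.55
t 25.63 pos [ 596.1 -309.9  123.9] F [-0.2  0.3 -0.2] open 0.55
[[-0.003, 0.995, 0.1], [0.001, 0.1, -0.995], [-1.0, -0.002, -0.001]]
```

View pics/w9.png

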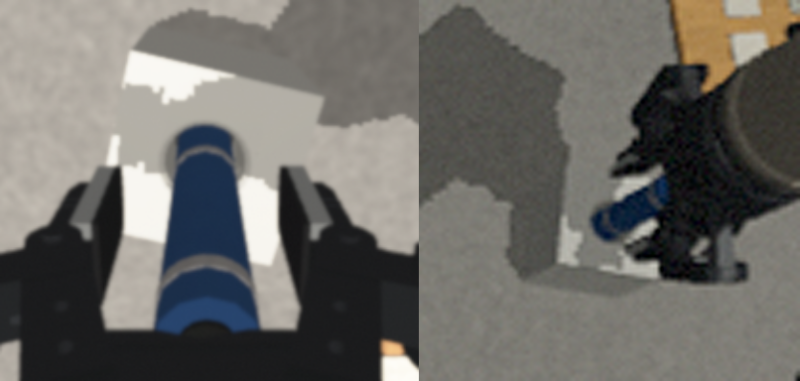

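Torch barrel is centred between the open jaws above the block. Closing, drawing it up.

```bash
python3 -m crank '[[[0,0,0],[0,0,0],35],[[0,0,0],[0,0,0],20],[[0,0,0],[0,0,0],10],[[0,0,0],[0,0,0],10],[[0,0,0],[0,0,0],10],[[0,0,0],[0,0,0],10],[[0,0,0],[0,0,0],10],[[0,0,0],[0,0,0],10],[[0,0,0],[0,0,0],10],[[0,0,0],[0,0,0],10]]';python3 -m crank '[[[-6,0,0],[0,0,0],10],[[-12,0,0],[0,0,0],10],[[-14,0,0],[0,0,0],10],[[-14,0,0],[0,0,0],10],[[-14,0,0],[0,0,0],10],[[-14,0,0],[0,0,0],10],[[-14,0,0],[0,0,0],10],[[-14,0,0],[0,0,0],10],[[-14,0,0],[0,0,0],10],[[-14,0,0],[0,0,0],10]]';python3 - <<'E'
from h import *
print(monitor.get_obs()["qpos"].round(2))
s=np.array([511.4,-14.6,32]); th=np.radians(40); u=np.array([np.sin(th)*.101,-np.sin(th)*.995,np.cos(th)])
go(s+218*u)
E
```

```text
time_s: 26.62
tool_pos: [597.5, -310.7, 126.7]
tool_rot: [1.135, 1.253, -1.134]
contact_force: [0.9, 0.9, 5.4]
opening: 0.241
time_s: 27.45
tool_pos: [596.8, -310.3, 257.8]
tool_rot: [1.135, 1.254, -1.134]
contact_force: [0.6, -0.4, -0.7]
opening: 0.244
[ 0.06  0.5   0.47  1.58 -0.25  1.11  0.69]
t 27.45 pos [ 596.8 -310.3  257.8] F [ 0.6 -0.4 -0.7] open 0.244
[[0.001, 0.995, 0.1], [-0.0, 0.1, -0.995], [-1.0, 0.001, 0.0]]
shift [  58.7  -55.2 -162.7] turn [0. 0. 0.]
```

```bash
python3 -m crank '[[[0,-5.5,-16.3],[0,0,0],10],[[0,-5.5,-16.3],[0,0,0],10],[[0,-5.5,-16.3],[0,0,0],10],[[0,-5.5,-16.3],[0,0,0],10],[[0,-5.5,-16.3],[0,0,0],10],[[0,-5.5,-16.3],[0,0,0],10],[[0,-5.5,-16.3],[0,0,0],10],[[0,-5.5,-16.3],[0,0,0],10],[[0,-5.5,-16.3],[0,0,0],10],[[0,-5.5,-16.3],[0,0,0],10]]';python3 -m crank '[[[0,0,0],[0,4,0],10],[[0,0,0],[0,4,0],10],[[0,0,0],[0,4,0],10],[[0,0,0],[0,4,0],10],[[0,0,0],[0,4,0],10],[[0,0,0],[0,4,0],10],[[0,0,0],[0,4,0],10],[[0,0,0],[0,4,0],10],[[0,0,0],[0,4,0],10],[[0,0,0],[0,4,0],10]]';python3 -m crank '[[[0,0,0],[0,0,0],10],[[0,0,0],[0,0,0],10],[[0,0,0],[0,0,0],10],[[0,0,0],[0,0,0],10],[[0,0,0],[0,0,0],10],[[0,0,0],[0,0,0],10],[[0,0,0],[0,0,0],10],[[0,0,0],[0,0,0],10],[[0,0,0],[0,0,0],10],[[0,0,0],[0,0,0],10]]';python3 - <<'E'
from h import *
p,M=state(); s=np.array([511.4,-14.6,32]); print("spot in tool",(M.T@(s-p)).round(1),monitor.get_obs()["qpos"].round(2)); go(s-218*M[:,0])
w=grab_frame("wrist"); sd=grab_frame("side"); im=np.hstack([cv2.resize(w,(512,384))[:, 56:456],cv2.resize(sd[100:250,205:361],(400,384),interpolation=cv2.INTER_CUBIC)]); cv2.imwrite("pics/w10.png",cv2.cvtColor(im,cv2.COLOR_RGB2BGR))
E
```

```text
time_s: 28.28
tool_pos: [525.4, -153.1, 256.9]
tool_rot: [1.135, 1.254, -1.134]
contact_force: [-0.0, -0.3, -0.6]
opening: 0.244
time_s: 29.12
tool_pos: [526.0, -154.3, 257.2]
tool_rot: [1.604, 1.773, -0.744]
contact_force: [0.8, 0.3, -1.0]
opening: 0.239
time_s: 29.95
tool_pos: [525.8, -153.6, 255.8]
tool_rot: [1.603, 1.773, -0.747]
contact_force: [0.6, -0.2, -1.4]
opening: 0.242
t 29.95 pos [ 525.8 -153.6  255.8] F [ 0.6 -0.2 -1.4] open 0.242
[[-0.065, 0.995, 0.077], [0.639, 0.101, -0.762], [-0.766, -0.0, -0.643]]
spot in tool [261.3  -0.3  36.8] [ 0.22  0.52  0.34  1.71 -0.7   1.48  0.93]
t 29.95 pos [ 525.8 -153.6  255.8] F [ 0.6 -0.2 -1.4] open 0.242
[[-0.065, 0.995, 0.077], [0.639, 0.101, -0.762], [-0.766, -0.0, -0.643]]
shift [43.3 -0.3 36.8] turn [0. 0. 0.]
```

View pics/w10.png

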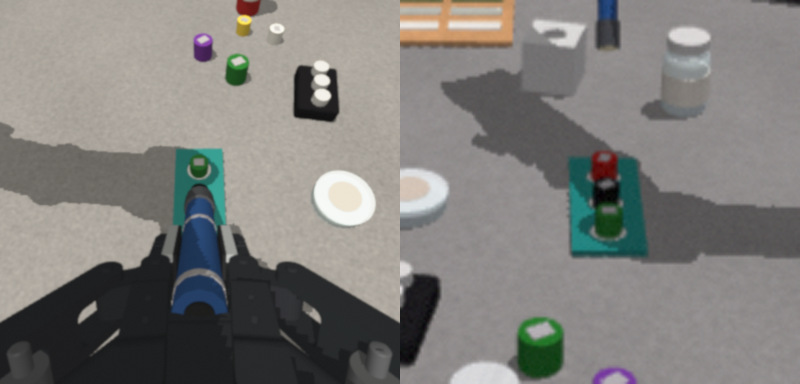

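The torch is held leaning 40°, clear of everything, pointing over the tray. Lens end is at about wrist px (255,188). Moving it into place.

```bash
python3 -m crank '[[[6,0,6],[0,0,0],10],[[6,0,6],[0,0,0],10],[[6,0,6],[0,0,0],10],[[6,0,6],[0,0,0],10],[[6,0,6],[0,0,0],10],[[6,0,3.8],[0,0,0],10],[[5,0,3],[0,0,0],10],[[2,0,0],[0,0,0],10],[[0,0,0],[0,0,0],10],[[0,0,0],[0,0,0],10]]';python3 -m crank '[[[0,0,0],[0,0,0],10],[[0,0,0],[0,0,0],10],[[0,0,0],[0,0,0],10],[[0,0,0],[0,0,0],10],[[0,0,0],[0,0,0],10],[[0,0,0],[0,0,0],10],[[0,0,0],[0,0,0],10],[[0,0,0],[0,0,0],10],[[0,0,0],[0,0,0],10],[[0,0,0],[0,0,0],10]]';python3 - <<'E'
from h import *
p,M=state(); s=np.array([511.4,-14.6,32]); print("spot in tool",(M.T@(s-p)).round(1))
C=cam("wrist"); w=grab_frame("wrist"); cs=cam("side"); ct=cam("top")
for d in (118,85,-30): q=p+M[:,0]*d; print(d,q.round(1),"wrist",proj(C,q).round(1),"side",proj(cs,q).round(1),"top",proj(ct,q).round(1))
print("spot px",proj(C,s).round(1),[(x["p"],x["at"]) for x in pinpoint("torch","wrist")])
t=grab_frame("top"); print([(x["p"],x["at"]) for x in pinpoint("torch","top")])
sd=grab_frame("side"); print([(x["p"],x["at"]) for x in pinpoint("torch","side")])
im=np.hstack([w[:,56:456],cv2.resize(sd[100:250,205:361],(400,384),interpolation=cv2.INTER_CUBIC)]); cv2.imwrite("pics/w11.png",cv2.cvtColor(im,cv2.COLOR_RGB2BGR))
for n,lo,hi in(("red",(0,130,60),(8,255,255)),("green",(50,120,30),(70,255,255))):
  for A,c,m in comps(sd,lo,hi): 
    h=cv2.convexHull(np.argwhere(m)[:,::-1].astype(np.int32)); mm=cv2.moments(h); u=(mm["m10"]/mm["m00"],mm["m01"]/mm["m00"]); print(n,A,np.round(u,1),cyl(cs,u,4,32).round(1))
E
```

```text
time_s: 30.88
tool_pos: [526.0, -154.1, 199.4]
tool_rot: [1.602, 1.773, -0.747]
contact_force: [0.8, -0.3, -0.1]
opening: 0.242
time_s: 31.72
tool_pos: [525.8, -154.2, 199.2]
tool_rot: [1.603, 1.773, -0.747]
contact_force: [-0.4, -0.2, -2.0]
opening: 0.245
t 31.72 pos [ 525.8 -154.2  199.2] F [-0.4 -0.2 -2. ] open 0.245
[[-0.065, 0.995, 0.077], [0.64, 0.101, -0.762], [-0.766, -0.0, -0.643]]
spot in tool [218.2  -0.3   0. ]
118 [518.2 -78.7 108.8] wrist [[254.8 194.7]] side [[285.2 137.3]] top [[324.5 211.9]]
85 [520.3 -99.8 134.1] wrist [[254.7 206.2]] side [[285.2 126. ]] top [[335.5 209.6]]
-30 [ 527.8 -173.3  222.2] wrist [[254.2 301.7]] side [[285.1  87. ]] top [[378.9 200.1]]
spot px [[254.7 173. ]] [(0.61, [194.9, 255.6])]
[(0.91, [213.6, 323.8])]
[(0.95, [137.0, 286.2]), (0.35, [178.9, 284.0])]
red 66 [284.3 164.5] [517.8 -78.6]
red 466 [237.9 265.7] [594.2 360.2]
red 231 [239.4 313.8] [572.1 493.7]
red 106 [367.9 381.4] [333.  615.7]
green 90 [285.9 185.3] [506.9  31.1]
green 270 [259.  235.1] [558.7 251.1]
```

View pics/w11.png

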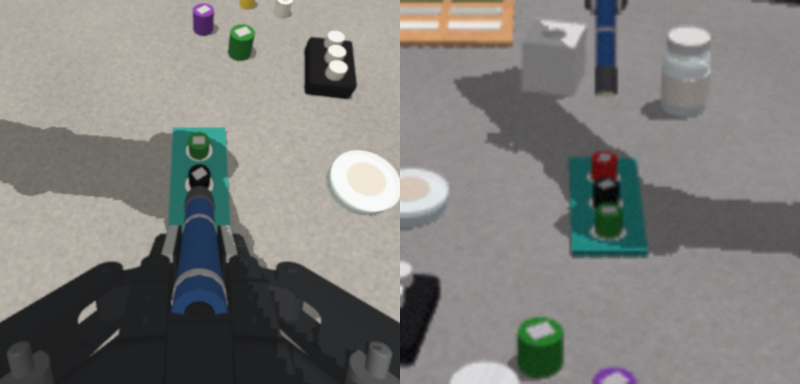

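All three cameras put the lens where the arm model predicts, to within 2 px. The mounts are seated, so I'm handing in.

```bash
python3 -c "
from rig import job; print(job.finish_job())"
```

```text
the job is handed in; nothing more can be done
None
```

The job is handed in. The three mounts are in the tray wells and the gripper is holding the torch over the middle one. No verdict is reported on hand-in, so what follows comes from my own checks.

- **Mounts:** red is in well 0, black in the middle well and the small green in well 2. The last pictures showed all three upright inside the rims and let go. From the top camera, red and green were within about 1.5 mm of the well centres.
- **Torch:** it was drawn out and is held lens down, leaning 40° with the tail towards the robot's right. By the arm model its axis passes within 1 mm of the spot. The lens is about 100 mm from the spot and 109 mm above the bench. Its position matched the prediction within about 2 px in the wrist, top and side cameras.
- **Clearance:** nothing was seen touching the torch but the fingers. No move was directed at the jar, dish, controller or can, and the ones in view looked unmoved. I did not measure their positions again.
- **Time:** the robot's clock was at about 32 s of the 69 s allowed.

**Checks that disagreed:**
- The rough top-camera estimate for black was about 2–3 mm off the well centre, which is inside the 7 mm allowed.
- The side camera put red and green about 8 mm too far to the right (−y). The untouched big green decoy showed the same shift, so I took it as measurement bias.

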